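# File a sample cassette and scan its label

### The job

Stand the orange cassette upright in the free, green-marked slot of the rack, pushed down to the bottom, centred along the slot and with its label at the green-tab end. Then take the scanner from its holder, point its nose squarely at the middle of the orange cassette's sloping label from about 6 cm away, hold it still there for two seconds, and stand it back in its holder, nose down. Leave everything else where it is.

Things in the scene. Friction and masses are not known exactly. Their poses are not given: they have to be found in the camera images.
- orange_cassette: bright orange box cassette, 72 long (own x) x 14 thick (y) x 90 high, on edge; origin: centre of its underside. Near (-x) top corner is bevelled and carries a barcode label; flat top from x = -2 to +36, grip it there (x = +17) across the 14 mm. Starts in the stand, underside 8 mm above the bench, label towards the robot.
- label (a point): middle of the orange cassette's label (label 38 mm up the slope x 12 mm wide), 19 mm in front of the cassette's centre (x = -19, y = 0) and 79 mm above its underside. Its z axis is square out of the label: up and towards the cassette's -x, 32 degrees from the cassette's vertical; its y axis is the cassette's y.
- free_slot: green strip in the floor of the only free slot of the rack, with a green tab sticking out at one end; 2 thick. Origin: middle of the slot at the underside of the strip, on top of the rack's base (8 above the bench). x runs along the slot, away from the tab. Slot 17 wide (y), 72 long; walls rise 30 above the base, then lips flare out up to 38.
- rack: fixed rack: aluminium base 90 (x) x 176 (y) x 8 with three slots with white walls along its x, at y = -55, 0 and 55 mm; two hold a cassette, any of the three may be the free one. Origin: centre of the base's underside.
- stand: fixed aluminium stand, base 84 (x) x 64 (y) x 8, one slot like the rack's with walls 20 high along its x. Origin: centre of its underside, z up. It holds the orange cassette at the start.
- scanner: cordless pen scanner, 132 long, stands nose down in its holder. Origin: window at the nose (lower end); z runs up its length, it looks along -z. Round black nose of diameter 31 up to z = 52; then to z = 132 a white square grip 26 x 26 (sides along x and y), grip it at about z = 95. Origin at the start 6 mm above the holder's underside.
- holder: fixed grey cup for the scanner. Origin: centre of its underside on the bench, z up. Round foot of diameter 68, cup floor 6 above the bench, bore of diameter 38, mouth at 52 flared to diameter 49.
- blue_cassette: blue box cassette, 72 long (own x) x 14 thick (y) x 90 high, on edge; origin: centre of its underside. Near (-x) top corner is bevelled and carries a barcode label; flat top from x = -2 to +36, grip it there (x = +17) across the 14 mm. Stands in the rack, stays there.
- grey_cassette: grey cassette of the same form. Stands in the rack, stays there.
- wash_bottle: white squeeze bottle, diameter 68, 170 high, bystander; origin under its centre
- reagent_bottle: glass bottle with blue cap, diameter 56, 104 high, bystander; origin under its centre
- tip_box: blue box with clear lid, 68 x 106 x 67, bystander; origin under its centre
- flask: conical glass flask, diameter 66, 105 high, bystander; origin under its centre
- petri_dish: clear dish, diameter 61, 15 high, bystander; origin under its centre
- timer: white bench timer, 42 x 62 x 62, bystander; origin under its centre
- beaker: empty glass beaker, diameter 60, 69 high, bystander; origin under its centre
Mind the look-alikes: they are no part of the job. There is more than one size of the scanner; the one meant has the size given above.

How it is judged (in metres and radians):
On the way, in this order (a step that is already met when the one before it is completed fails the run):
1. the orange cassette stands on edge at the bottom of the free slot, label at the tab end, let go (x of orange_cassette in the frame of free_slot between -0.015 and 0.015 m and y of orange_cassette in the frame of free_slot between -0.006 and 0.006 m and z of orange_cassette in the frame of free_slot below 0.007 m and angle between orange_cassette's own z axis and vertical below 0.17 rad and angle between the x axis of orange_cassette and the x axis of free_slot, either way round below 0.15 rad and x of label in the frame of free_slot below 0 m and contact force between the fingers and orange_cassette below 0.05 N and linear speed of orange_cassette below 0.01 m/s), for 0.3 s.
2. the scanner points at the middle of the label, square on, 3 to 9.5 cm away, held still for 1.5 s, with the cassette in its slot (x of orange_cassette in the frame of free_slot between -0.015 and 0.015 m and y of orange_cassette in the frame of free_slot between -0.006 and 0.006 m and z of orange_cassette in the frame of free_slot below 0.007 m and angle between orange_cassette's own z axis and vertical below 0.17 rad and angle between the x axis of orange_cassette and the x axis of free_slot, either way round below 0.15 rad and x of label in the frame of free_slot below 0 m and x of label in the frame of scanner between -0.012 and 0.012 m and y of label in the frame of scanner between -0.012 and 0.012 m and z of label in the frame of scanner between -0.095 and -0.03 m and angle between the z axis of scanner and the z axis of label, either way round below 0.2 rad and linear speed of scanner below 0.02 m/s and angular speed of scanner below 0.12 rad/s), for 1.5 s.
At the end, for the whole second after the job is handed in: Orange cassette in the free slot, label at the tab end (15 mm along, 6 mm across, underside under 7 mm above the base, 10 degrees of upright, 8 of the slot line); scanner nose down in its holder (9 mm of centre, 6 mm of the floor, 10 degrees of upright); both at rest (x of orange_cassette in the frame of free_slot between -0.015 and 0.015 m and y of orange_cassette in the frame of free_slot between -0.006 and 0.006 m and z of orange_cassette in the frame of free_slot below 0.007 m and angle between each of orange_cassette, scanner's own z axis and vertical below 0.17 rad and angle between the x axis of orange_cassette and the x axis of free_slot, either way round below 0.15 rad and x of label in the frame of free_slot below 0 m and linear speed of each of orange_cassette, scanner below 0.01 m/s and horizontal distance between scanner and holder below 0.009 m and z of scanner in the frame of holder below 0.012 m); the robot touches nothing.
It fails at once if the blue cassette is shifted more than 15 mm or tipped (distance of blue_cassette from where it was at the start of the episode above 0.015 m or angle between blue_cassette's own z axis and vertical above 0.3 rad).
It fails at once if the grey cassette is shifted more than 15 mm or tipped (distance of grey_cassette from where it was at the start of the episode above 0.015 m or angle between grey_cassette's own z axis and vertical above 0.3 rad).
It fails at once if a bystander on the bench is shifted more than 25 mm (distance of any of wash_bottle, reagent_bottle, tip_box, flask, petri_dish, timer, beaker from where it was at the start of the episode above 0.025 m).
It also fails if it takes over 69 s, if anything falls off the work surface, if the arm or the gripper's body presses on something with over 40 N, if the wrist force passes 120 N, or if a joint passes its speed limit or range.

### The arm

A 6-joint arm with a two-finger parallel gripper is mounted at the origin on a cart in front of the work surface, level with it; the furniture and walls round the work are solid. World frame = base frame: x ahead of the robot, y to its left, z up, the work surface at z = 0. Lengths are in m, angles in degrees, forces in N, time in s.
With the tool pointing down it reaches from about 0.375 to 0.75 m from the base axis. Payload 9 kg.
Tool frame: the origin (TCP) lies between the finger pads; the fingertips stand arm.tcp_to_tips ahead of it and the grasp point (between the pads) lies 3 mm ahead of it (arm.tcp_to_tips is the distance from the TCP to the fingertips, in m); z points along the fingers, y is the line along which they close (so a half turn about z gives the same grasp; the last joint's range is limited). The gripper opens to 85 mm and grips with 20 to 120 N. Pads are 22 mm wide; open, the fingers measure 114 mm over their backs; the gripper's body (76 mm by 85 mm) begins 54 mm behind the grasp point. The pads swing forward as they close: fully open they stand 13 mm farther back than shut.
Start: joints at [50.896, 5.964, 5.575, 89.605, 0, 77.527], TCP at [0.269, 0.536, 0.221] pointing down, gripper open.
Joint ranges: [-171.21, 171.21], [-48.23, 106.86], [-62.78, 66.21], [-105.2, 120.99], [-86.42, 89.51], [-180, 180]. Speed limits (degrees/s): [127.2, 127.2, 147.25, 180, 180, 180].

### API

Orientations are given as a 3x3 rotation matrix whose columns are the frame's x, y, z axes.
In Python, from rig import arm gives the robot as it stands.
- The arm moves only by the shell command python3 -m pendant 'ROWS' [FORCE]. ROWS is JSON, a list of rows, each a list of 7 numbers: the shift along the tool's x, y, z in mm, then the turn, a rotation vector about the tool's x, y, z in degrees, then the opening, from 0 (shut) to 1 (fully open). In form: [[dx, dy, dz, wx, wy, wz, gripper], ...]. A call has 1 to 8 rows; each row shifts and turns the commanded pose from where the row before left it, along the tool's axes as they then stand; what a row does not reach is not made up. A row lasts 1/8 s, in which the tool goes at most 62.5 mm and 10.7 degrees, less where a joint would pass 70% of its speed; a pose out of reach is approached as far as the arm can. A call is refused whole if a number of a shift passes 62.5 or a number of a turn 10.7, either way. A call with a gripper value outside its range is refused whole. The fingers move at their own pace and stop on an object; FORCE is the grip in N (left out, the last holds). Time passes only in rows, so rows that do not move let the fingers close. It gives the time, the measured TCP pose, the force, the opening and the grip force at its end, in the units of the state.
- arm.get_obs(): the state, without advancing time (a new reading comes with each control period).
- arm.camera(name): name is "side" or "top" or "wrist"; returns a dict with "color" (384x512x3 uint8, blue, green, red), "fx", "fy", "cx", "cy" (pixels), "k1" (the pictures are not rectified: a ray, as slopes to the right and down, at radius r is drawn at 1 + k1 r^2 times it, then the intrinsics apply), "world_to_cam" (4x4, takes a point from world to camera coordinates); the wrist camera has in their place "hand_eye" (4x4, takes a point from camera to tool coordinates, whose origin is the TCP and whose axes are the flange's). Camera axes: x right, y down, z forward; pixel columns grow to the right and rows downward; lengths in m; the calibration is good to about 2 mm. A picture is of the moment at which its call begins: read the wrist's pose just before it. There is no depth.
- arm.finish_job(): hands the job in; it is judged then, once.
Trained networks look in a picture, given as the dict that the camera call returned (one of the last four; its "shot" number tells which), for a name from the list of things; names that differ only in an ending like _2 or _b are one class to them, and where a whole thing is asked for, a point or a joint stands for the part that bears it (a point fixed in the world has none). Each returns a list of dicts, best first, with "conf" (0 to 1); they miss things now and then, are a little off and sometimes report something else, mostly with a low value. They report only what shows in the picture. A call takes as long as a camera call. They do not tell look-alikes from the thing itself.
- arm.boxes_of(picture, query): "rect" ([left, top, right, bottom] in pixels, round what is visible of it).
- arm.cut_out(picture, query): "mask" (384x512 bool, what is visible of it) and "rect" ([left, top, right, bottom] in pixels, round what is visible of it).
- arm.spot_point(picture, query): "xy" ([column, row] in pixels: a listed point, or the origin of a listed thing).
The state is a dict: "time": time; "joint_pos": joint angles; "qd": joint speeds; "joint_torque": joint torques, N m; "position": TCP position; "orientation": TCP orientation; "force": force on the tool from outside, world axes, zero at the start; "wrist_torque": the same for the moment, N m; "opening": finger opening in m; "grasp_force": force on a finger pad.
Only numpy, scipy, OpenCV 4.12 (cv2) and the standard library are available. Lean on these libraries where they do the work, as an engineer would, in place of code of your own. Each camera call takes 0.05 s, during which the arm holds its last target. There are 200 camera calls.

## Working session

There is one attempt and no reset: what is moved stays moved. The work goes in short steps, Python scripts to look and compute and a shell command to move; the robot and the scene stay as the last step left them, time stands still between calls to the robot, and variables do not carry over. Pictures are saved under pics/ and viewed, at most 12 in all, crops included, and the job is handed in when it is done.

```bash
ls; mkdir -p pics; python3 - <<'E'
from rig import arm
import cv2,numpy as np
o=arm.get_obs(); print(o['time'],o['position'],o['orientation'],o['opening'],arm.tcp_to_tips)
T=arm.camera("top");S=arm.camera("side")
print({k:v for k,v in T.items() if k!='color'}); print({k:v for k,v in S.items() if k!='color'})
im=np.hstack([T['color'],S['color']])
cv2.imwrite('pics/a.png',cv2.resize(T['color'],(800,600),interpolation=cv2.INTER_CUBIC));cv2.imwrite('pics/b.png',cv2.resize(S['color'],(800,600),interpolation=cv2.INTER_CUBIC))
for n,p in(('top',T),('side',S)):
  for q in ['orange_cassette','free_slot','rack','stand','scanner','holder','label','blue_cassette','grey_cassette']:
    print(n,q,[(np.round(d['xy'],1).tolist(),round(d['conf'],2)) for d in arm.spot_point(p,q)[:4]])
E
```

```text
pics
0.0 [0.26871046 0.53607541 0.22004047] [[-8.93917617e-01  4.48230540e-01 -8.22705463e-04]
 [ 4.48231210e-01  8.93917073e-01 -1.02447584e-03]
 [ 2.76229101e-04 -1.28455927e-03 -9.99999137e-01]] 0.08533213449722356 0.022
{'fx': 421.5219732838123, 'fy': 421.5219732838123, 'cx': 252.32926065859087, 'cy': 197.52253211404914, 'k1': 0.038396646570973574, 'world_to_cam': array([[ 0.02677244, -0.9993542 ,  0.02396723, -0.02405678],
       [-0.98661111, -0.03027443, -0.16025594,  0.54001342],
       [ 0.16087804, -0.01935589, -0.98678448,  1.35853356],
       [ 0.        ,  0.        ,  0.        ,  1.        ]]), 'shot': 1}
{'fx': 397.65006295062466, 'fy': 397.65006295062466, 'cx': 252.08510280920504, 'cy': 188.2621979813663, 'k1': -0.12381228800544505, 'world_to_cam': array([[ 0.53132841, -0.8471052 ,  0.01014347, -0.28164421],
       [-0.5747717 , -0.3692575 , -0.7302646 ,  0.36103128],
       [ 0.6223565 ,  0.38218015, -0.6830891 ,  0.80728774],
       [ 0.        ,  0.        ,  0.        ,  1.        ]]), 'shot': 2}
top orange_cassette [([199.2, 231.5], 0.6)]
top free_slot [([150.6,
[... 266 characters left out ...]
6], 0.44), ([344.2, 164.0], 0.23)]
top label [([191.2, 237.9], 0.7), ([302.0, 229.2], 0.35)]
top blue_cassette [([247.5, 178.1], 0.55)]
top grey_cassette [([238.6, 190.9], 0.69), ([238.0, 186.1], 0.65)]
side orange_cassette [([181.3, 207.2], 0.55)]
side free_slot [([229.2, 197.3], 0.41), ([184.2, 154.2], 0.21)]
side rack [([248.7, 193.8], 0.55), ([348.1, 292.7], 0.4)]
side stand [([180.7, 210.6], 0.62), ([181.5, 202.4], 0.54)]
side scanner [([311.5, 230.4], 0.72), ([292.4, 253.5], 0.61)]
side holder [([291.2, 252.6], 0.93)]
side label [([168.8, 188.3], 0.86)]
side blue_cassette [([262.1, 186.6], 0.83), ([221.0, 246.2], 0.39)]
side grey_cassette [([250.9, 191.5], 0.88), ([170.5, 188.6], 0.5)]
```

View pics/a.png

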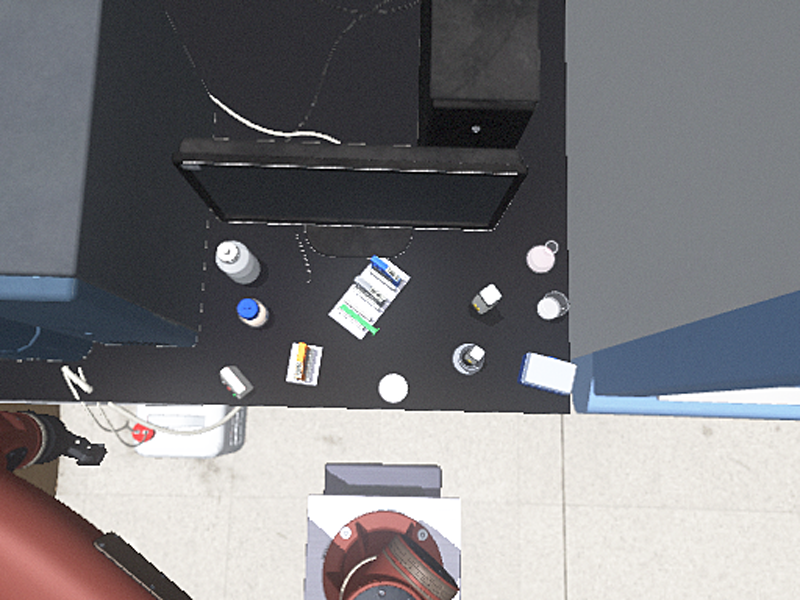

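View pics/b.png

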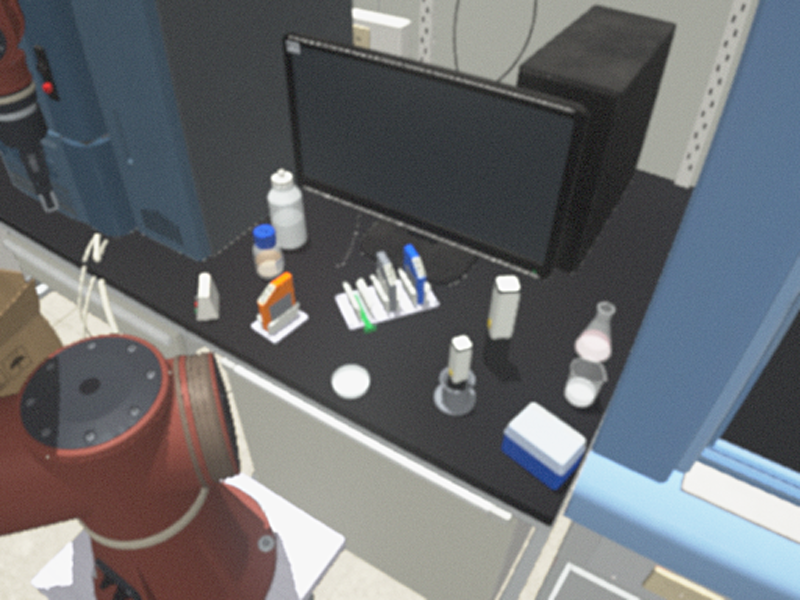

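The top view shows the orange cassette in its stand at (302,365). The rack is near (370,297), with the green slot at (358,318) and its tab at (375,330). In the side view there are two pens: one in the cup at (460,365) and one standing free at (505,305). The description says the one in the holder, and I'll check that in a close crop. Next I triangulate.

```bash
cat > h.py <<'E'
from rig import arm
import cv2,numpy as np
from scipy.optimize import least_squares
from scipy.spatial.transform import Rotation as R
def view(name):
    o=arm.get_obs(); p=arm.camera(name)
    if name=='wrist':
        T=np.eye(4);T[:3,:3]=o['orientation'];T[:3,3]=o['position']
        W=np.linalg.inv(T@p['hand_eye'])
    else: W=p['world_to_cam']
    p['W']=W; return p
def proj(p,X):
    X=np.atleast_2d(X);c=X@p['W'][:3,:3].T+p['W'][:3,3];s=c[:,:2]/c[:,2:]
    s=s*(1+p['k1']*(s**2).sum(1,keepdims=True))
    return s*[p['fx'],p['fy']]+[p['cx'],p['cy']]
def tri(obs,x0=(.5,0,.05)):
    r=least_squares(lambda X:np.concatenate([proj(p,X)[0]-xy for p,xy in obs]),x0,loss='soft_l1')
    return r.x,np.abs(r.fun).max()
def onplane(p,xy,z):
    return least_squares(lambda a:proj(p,[a[0],a[1],z])[0]-xy,[.5,0]).x
def spot(p,q,n=3): return [(np.array(d['xy']),d['conf']) for d in arm.spot_point(p,q)[:n]]
def rt(o=None):
    o=o or arm.get_obs();return np.array(o['position']),np.array(o['orientation'])
def go(target,Rt=None):
    """total shift in current tool axes (mm) and rotvec (deg)"""
    P,Q=rt(); d=Q.T@(np.array(target)-P)*1000
    w=np.zeros(3) if Rt is None else R.from_matrix(Q.T@Rt).as_rotvec(degrees=True)
    return np.round(d,1),np.round(w,2)
E
python3 - <<'E'
from h import *
T=view('top');S=view('side')
for q in ['orange_cassette','free_slot','rack','stand','scanner','holder','label','blue_cassette','grey_cassette','wash_bottle','reagent_bottle','tip_box','flask','petri_dish','timer','beaker']:
    a,b=spot(T,q),spot(S,q)
    if not a or not b: print(q,len(a),len(b));continue
    c=sorted([(round(tri([(T,i),(S,j)])[1],1),np.round(tri([(T,i),(S,j)])[0],3).tolist(),round(x,2),round(y,2)) for i,x in a for j,y in b],key=lambda c:c[0])[:2]
    print(q,c)
im=cv2.resize(S['color'][200:280,260:350],None,fx=6,fy=6,interpolation=cv2.INTER_CUBIC)
im2=cv2.resize(T['color'][160:260,190:330],None,fx=5,fy=5,interpolation=cv2.INTER_CUBIC)
cv2.imwrite('pics/c.png',im2)
E
```

```text
orange_cassette [(np.float64(1.7), [0.416, 0.167, 0.039], 0.57, 0.93)]
free_slot [(np.float64(0.6), [0.543, 0.089, -0.02], 0.55, 0.61)]
rack [(np.float64(1.2), [0.572, 0.036, 0.005], 0.91, 0.81)]
stand [(np.float64(0.4), [0.416, 0.179, 0.02], 0.8, 0.74), (np.float64(1.9), [0.42, 0.179, -0.003], 0.8, 0.78)]
scanner [(np.float64(1.6), [0.551, -0.184, -0.008], 0.84, 0.91), (np.float64(2.3), [0.441, -0.172, 0.009], 0.44, 0.91)]
holder [(np.float64(1.6), [0.452, -0.173, -0.004], 0.61, 0.66)]
label [(np.float64(1.2), [0.405, 0.171, 0.015], 0.45, 0.36), (np.float64(2.7), [0.394, 0.169, 0.1], 0.45, 0.78)]
blue_cassette [(np.float64(0.7), [0.623, 0.015, 0.004], 0.44, 0.63), (np.float64(35.3), [0.528, 0.075, 0.048], 0.54, 0.63)]
grey_cassette [(np.float64(1.5), [0.578, 0.048, 0.004], 0.5, 0.64), (np.float64(27.4), [0.632, 0.071, -0.332], 0.5, 0.47)]
wash_bottle [(np.float64(2.2), [0.632, 0.332, -0.003], 0.64, 0.88), (np.float64(35.2), [0.703, 0.4, -0.32], 0.64, 0.2)]
reagent_bottle [(np.float64(0.1), [0.523, 0.291, -0.005], 0.64, 0.58)]
tip_box [(np.float64(3.4), [0.413, -0.34, -0.004], 0.85, 0.86), (np.float64(15.7), [0.395, 0.157, 0.225], 0.3, 0.52)]
flask [(np.float64(1.1), [0.68, -0.329, -0.021], 0.63, 0.59), (np.float64(67.1), [0.663, -0.093, 0.011], 0.63, 0.29)]
petri_dish [(np.float64(2.8), [0.382, -0.007, -0.002], 0.74, 0.72), (np.float64(9.9), [0.571, 0.107, -0.275], 0.42, 0.72)]
timer [(np.float64(1.0), [0.376, 0.324, -0.01], 0.85, 0.87), (np.float64(37.9), [0.376, 0.313, 0.034], 0.85, 0.45)]
beaker 0 1
```

View pics/c.png

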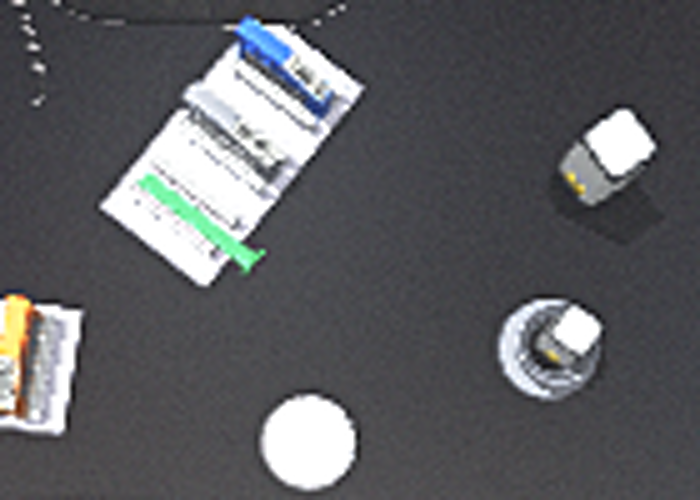

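```bash
python3 -m pendant '[[-40,-38,-7,0,0,0,1],[-40,-38,-7,0,0,0,1],[-40,-38,-7,0,0,0,1],[-40,-38,-7,0,0,0,1],[-40,-38,-7,0,0,0,1],[-40,-38,-7,0,0,0,1],[-40,-38,-7,0,0,0,1],[0,0,0,0,0,0,1]]'; python3 - <<'E'
from h import *
p=view('wrist'); print(p['hand_eye'],p['fx'],p['k1'])
cv2.imwrite('pics/d.png',p['color'])
for q in ['orange_cassette','label','stand','free_slot','rack','grey_cassette','blue_cassette']: print(q,[(np.round(x).tolist(),round(c,2),np.round(onplane(p,x,.098 if q=='label' else .008),3)) for x,c in spot(p,q)])
E
```

```text
time: 3.7
position: [0.4014, 0.1701, 0.2704]
orientation: [[-0.891, 0.453, 0.001], [0.453, 0.891, -0.0], [-0.001, 0.0, -1.0]]
force: [1.2, 0.4, 0.3]
opening: 0.0857
grasp_force: 0.0
[[ 2.65856934e-05 -9.62212481e-01 -2.72299726e-01  6.73381133e-02]
 [ 9.99999857e-01  1.70819408e-04 -5.05982429e-04  4.44221011e-04]
 [ 5.33376686e-04 -2.72299674e-01  9.62212348e-01 -1.53858397e-01]
 [ 0.00000000e+00  0.00000000e+00  0.00000000e+00  1.00000000e+00]] 310.93678541380837 0.017326595746491463
orange_cassette [([261.0, 168.0], 0.71, array([0.418, 0.178])), ([228.0, 298.0], 0.63, array([0.577, 0.041]))]
label [([263.0, 168.0], 0.88, array([0.402, 0.184]))]
stand [([264.0, 172.0], 0.9, array([0.424, 0.178])), ([130.0, 200.0], 0.61, array([ 0.376, -0.006]))]
free_slot []
rack [([232.0, 296.0], 0.65, array([0.576, 0.049]))]
grey_cassette []
blue_cassette []
```

View d.

The crop shows the cupped pen at (575,330) with a top about 35 px wide against a foot of about 100 px (68 mm), so about 26 mm, which matches. The free-standing pen at (620,145) is clearly larger, so it is the decoy.

View pics/d.png

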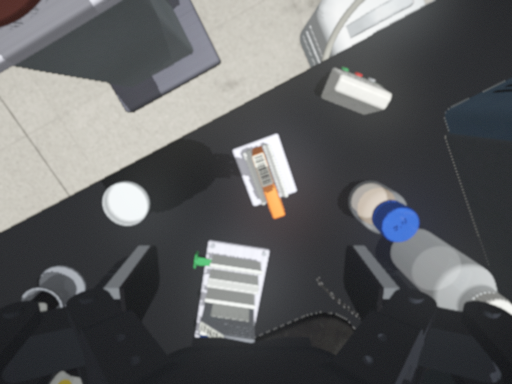

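The wrist view shows the orange cassette from (258,150) at the label end to (278,215), and the rack with its green tab at (202,261). Next I fit the poses by silhouette and colour.

```bash
cat >> h.py <<'E'
def box(x0,x1,y0,y1,z0,z1): return np.array([[x,y,z] for x in(x0,x1) for y in(y0,y1) for z in(z0,z1)])/1000.
def cass(z0): # silhouette points of a cassette above z0 (mm); bevel from x=-36 (z~67) to x=-2 (z=90)
    return np.array([[x,y,z] for y in(-7,7) for x,z in((-36,z0),(36,z0),(36,90),(-2,90),(-36,68.4))])/1000.
def place(M,x,y,yaw,z=0):
    return M@R.from_euler('z',yaw).as_matrix().T+[x,y,z]
def hullmask(p,X,sh=(384,512)):
    m=np.zeros(sh,np.uint8);cv2.fillConvexPoly(m,cv2.convexHull(np.round(proj(p,X)*16).astype(np.int32).reshape(-1,1,2)),1,shift=4);return m>0
def fit(views,M,x0,z):
    """views: [(p,mask)]; fit x,y,yaw by IoU"""
    from scipy.optimize import minimize
    def c(v): 
        s=0
        for p,m in views:
            h=hullmask(p,place(M,*v,z)); s+=1-(h&m).sum()/max(1,(h|m).sum())
        return s/len(views)
    r=min((minimize(c,np.array(x0)+[0,0,d],method='Nelder-Mead',options=dict(initial_simplex=np.array(x0)+[0,0,d]+np.array([[0,0,0],[.01,0,0],[0,.01,0],[0,0,.15]]),xatol=1e-5,fatol=1e-5)) for d in(-.2,0,.2)),key=lambda r:r.fun)
    return r.x,r.fun
def hull(m):
    m=m.astype(np.uint8);o=np.zeros_like(m);ys,xs=np.nonzero(m);cv2.fillConvexPoly(o,cv2.convexHull(np.c_[xs,ys].astype(np.int32)),1);return o>0
def green(p):
    hsv=cv2.cvtColor(p['color'],cv2.COLOR_BGR2HSV);m=cv2.inRange(hsv,(50,90,60),(85,255,255))
    n,l,s,c=cv2.connectedComponentsWithStats(m);return l,s,c
E
python3 - <<'E'
from h import *
V={n:view(n) for n in('top','side','wrist')}
vs=[]
for n in V:
    d=arm.cut_out(V[n],'orange_cassette'); print(n,[(e['rect'],round(e['conf'],2),int(e['mask'].sum())) for e in d[:2]])
    if d: vs.append((V[n],hull(d[0]['mask'])))
for sub in (vs,vs[2:],vs[:2]):
    if sub: x,f=fit(sub,cass(20),[.417,.178,0.],.008); print('cass',np.round(x[:2],4),np.degrees(x[2]).round(2),round(f,3))
for n in V:
    l,s,c=green(V[n]); k=[i for i in range(1,len(s)) if s[i,4]>15]
    print(n,[(s[i].tolist()) for i in k])
print(arm.get_obs()['joint_pos'])
E
```

```text
top []
side [([165.1, 176.1, 185.5, 213.1], 0.59, 474)]
wrist [([247.8, 149.6, 283.9, 219.0], 0.92, 1127)]
cass [0.4227 0.1807] -4.85 0.151
cass [0.4227 0.1807] -4.85 0.151
top [[218, 195, 25, 20, 89]]
side [[231, 198, 10, 15, 62]]
wrist [[190, 254, 18, 17, 164]]
[ 6.11892828e+00 -2.16958612e+01 -1.46422204e+01  9.70531284e+01
  4.76074921e-03  3.27292216e+01]
```

```bash
python3 -m pendant '[[-15,12.5,50,0,0,0,0.5],[-15,12.5,40,0,0,0,0.5],[0,0,0,0,0,-7.4,0.5],[0,0,0,0,0,-7.4,0.5],[0,0,0,0,0,-7.4,0.5],[0,0,0,0,0,0,0.5],[0,0,0,0,0,0,0.5]]'; python3 - <<'E'
from h import *
p=view('wrist');d=arm.cut_out(p,'orange_cassette')
hsv=cv2.cvtColor(p['color'],cv2.COLOR_BGR2HSV);m=hull(d[0]['mask'])
x,f=fit([(p,m)],cass(20),[.4227,.1807,-.08],.008);print(x,np.degrees(x[2]),f)
im=p['color'].copy();
h=hullmask(p,place(cass(20),*x,.008)).astype(np.uint8);cv2.drawContours(im,cv2.findContours(h,0,1)[0],-1,(255,0,0),1)
cv2.imwrite('pics/e.png',np.hstack([im[60:300,150:400],p['color'][60:300,150:400]]))
print(spot(p,'label'),proj(p,place(np.array([[-.019,0,.079]]),*x,.008)))
E
```

```text
time: 5.28
position: [0.4381, 0.182, 0.1798]
orientation: [[-0.997, 0.08, 0.0], [0.08, 0.997, 0.0], [-0.0, 0.0, -1.0]]
force: [0.7, 0.1, 0.5]
opening: 0.0427
grasp_force: 0.0
[ 0.42391788  0.18047015 -0.11916804] -6.827825459939035 0.03101196953210006
[(array([247.9, 154.6]), 0.79)] [[249.07358051 152.7348697 ]]
```

View pics/e.png

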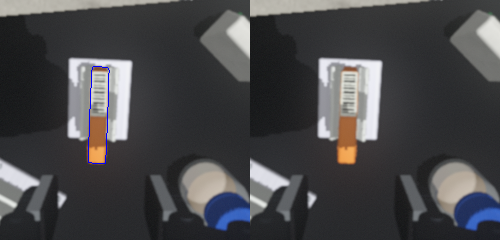

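The overlay outlines the cassette well, at (0.424, 0.1805) with yaw about -6°. Going down to grip it.

```bash
python3 -m pendant '[[-3,-3,40,0,0,1.3,0.5],[0,0,40,0,0,0,0.5],[0,0,18.5,0,0,0,0.5],[0,0,0,0,0,0,0.5],[0,0,0,0,0,0,0],[0,0,0,0,0,0,0],[0,0,0,0,0,0,0],[0,0,0,0,0,0,0]]' 45
```

```text
time: 6.42
position: [0.442, 0.179, 0.0831]
orientation: [[-0.995, 0.1, 0.003], [0.1, 0.995, 0.0], [-0.003, 0.001, -1.0]]
force: [-1.6, 0.7, 7.7]
opening: 0.012
grasp_force: 44.2
```

```bash
python3 -m pendant '[[0,0,-20,0,0,0,0],[0,0,-45,0,0,0,0],[0,0,-60,0,0,0,0],[0,0,-40,0,0,10,0],[0,0,0,0,0,10,0],[0,0,0,0,0,10,0],[0,0,0,0,0,0,0]]'; python3 - <<'E'
from h import *
p=view('wrist'); print(p['cx'],p['cy'])
cv2.imwrite('pics/f.png',cv2.resize(p['color'],(800,600),interpolation=cv2.INTER_CUBIC))
np.save('f.npy',p,allow_pickle=True)
for q in['free_slot','rack','blue_cassette','grey_cassette']: print(q,[(np.round(x,1),round(c,2),onplane(p,x,.008 if q!='rack' else 0).round(4)) for x,c in spot(p,q)])
E
```

```text
time: 7.3
position: [0.441, 0.1788, 0.2468]
orientation: [[-0.812, 0.583, 0.001], [0.583, 0.812, 0.0], [-0.001, 0.001, -1.0]]
force: [0.3, -0.2, -0.5]
opening: 0.0121
grasp_force: 44.1
251.0529274501233 195.71784412864315
free_slot []
rack [(array([231.1, 291.8]), 0.97, array([0.5807, 0.0434])), (array([246.4, 178.2]), 0.52, array([0.4557, 0.1614]))]
blue_cassette []
grey_cassette [(array([228. , 292.5]), 0.79, array([0.5751, 0.0426]))]
```

View pics/f.png

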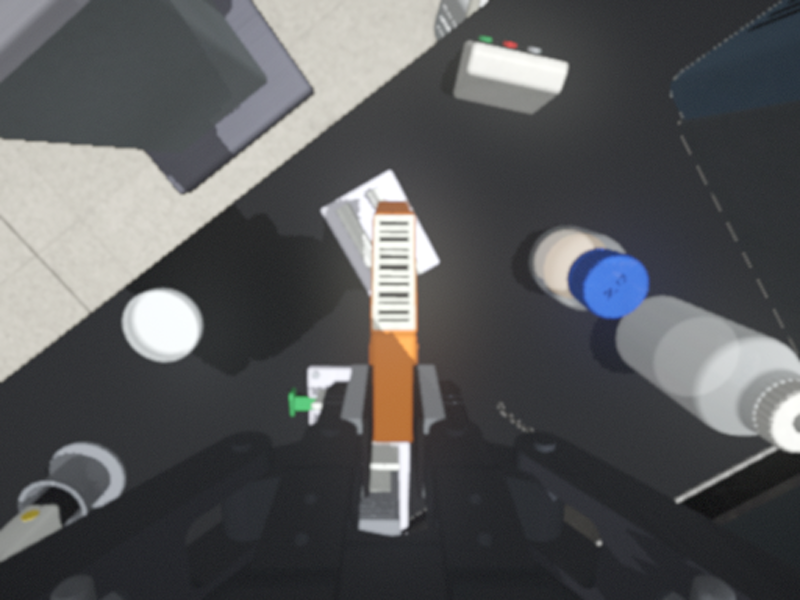

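The cassette is held square, and the label at (395,270) faces the right way. The hand covers the rack here. The top crop puts the slot yaw near 55°, so I turn to that and offset sideways to see the slot.

```bash
python3 -m pendant '[[-28,-17,0,0,0,-3,0],[-28,-17,0,0,0,-8,0],[-28,-17,0,0,0,-10,0],[0,0,0,0,0,-10,0],[0,0,0,0,0,-10,0],[0,0,0,0,0,-10,0],[0,0,0,0,0,-10,0],[0,0,0,0,0,-10,0]]';python3 -m pendant '[[0,0,0,0,0,-10,0],[0,0,0,0,0,-10,0],[0,0,0,0,0,0,0],[0,0,0,0,0,0,0]]'; python3 - <<'E'
from h import *
p=view('wrist')
np.save('g.npy',p,allow_pickle=True)
cv2.imwrite('pics/g.png',cv2.resize(p['color'],(800,600),interpolation=cv2.INTER_CUBIC))
for q in['free_slot','rack','blue_cassette','grey_cassette']: print(q,[(np.round(x,1),round(c,2),onplane(p,x,.008 if q!='rack' else 0).round(4)) for x,c in spot(p,q)])
l,s,c=green(p); k=1+np.argmax(s[1:,4]);ys,xs=np.nonzero(l==k);print(s[k])
P=np.array([onplane(p,np.array([a,b]),.010) for a,b in zip(xs[::3],ys[::3])])
(cx,cy),(w,h),a=cv2.minAreaRect((P*1000).astype(np.float32));print(cx,cy,w,h,a)
print(cv2.boxPoints(((cx,cy),(w,h),a)))
vx,vy,x0,y0=cv2.fitLine((P*1000).astype(np.float32),cv2.DIST_HUBER,0,.01,.01).ravel();print('line',np.degrees(np.arctan2(vy,vx)),x0,y0)
E
```

```text
time: 8.55
position: [0.4862, 0.092, 0.2462]
orientation: [[-0.812, -0.583, -0.0], [-0.583, 0.812, 0.0], [0.0, 0.0, -1.0]]
force: [-0.1, 0.3, -0.2]
opening: 0.0119
grasp_force: 44.1
time: 9.05
position: [0.4863, 0.092, 0.2463]
orientation: [[-0.572, -0.82, -0.0], [-0.82, 0.572, 0.0], [-0.0, 0.0, -1.0]]
force: [-0.4, -0.3, -1.1]
opening: 0.012
grasp_force: 44.1
free_slot [(array([215.7, 173.4]), 0.59, array([0.5321, 0.0754])), (array([129.3, 171.2]), 0.24, array([0.6209, 0.01  ]))]
rack [(array([177.3, 173.5]), 0.77, array([0.5751, 0.0476]))]
blue_cassette [(array([128.1, 173.3]), 0.72, array([0.624 , 0.0112]))]
grey_cassette [(array([174. , 170.5]), 0.78, array([0.5736, 0.0418])), (array([246.9, 176.1]), 0.57, array([0.5012, 0.1012]))]
[206 126  20  75 567]
520.563720703125 67.68453979492188 94.96863555908203 23.111984252929688 59.22102737426758
[[486.33636   32.802017]
 [506.19296   20.974976]
 [554.7911   102.56706 ]
 [534.93445  114.394104]]
line 53.294914 522.1995 63.186844
```

View pics/g.png

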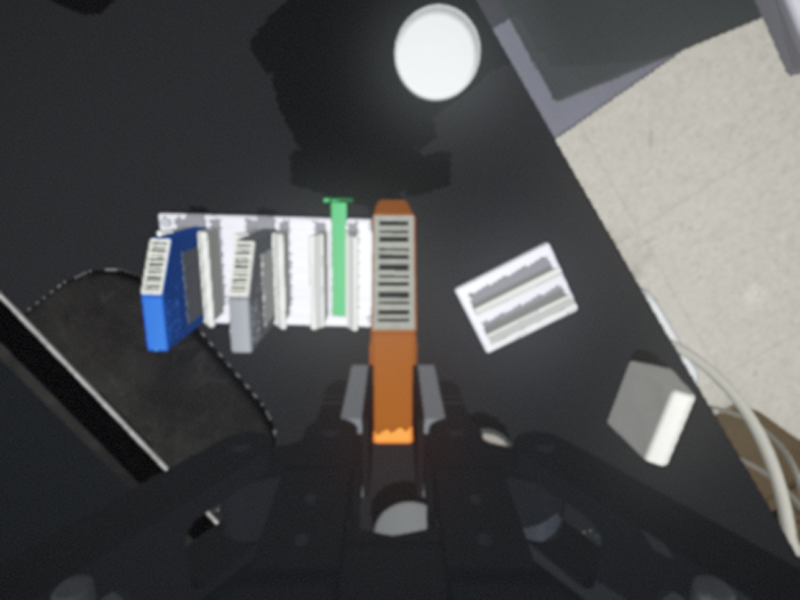

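The view shows the green strip from (339,205) to (339,316) with its tab at (338,200). Grey is at (255,290) and blue at (170,290). Now the strip's line and far end.

```bash
python3 - <<'E'
from h import *
p=np.load('g.npy',allow_pickle=True).item()
l,s,c=green(p);k=1+np.argmax(s[1:,4]);m=l==k
rows=[r for r in range(126,202) if m[r].any()]
C=[];L=[]
for r in rows:
    x=np.nonzero(m[r])[0];C.append(onplane(p,np.array([x.mean(),r]),.010));L.append(len(x))
print(rows[0],rows[-1],L)
C=np.array(C);B=C[[i for i,r in enumerate(rows) if 140<=r<=rows[-1]-2]]
vx,vy,x0,y0=cv2.fitLine((B*1000).astype(np.float32),cv2.DIST_HUBER,0,.01,.01).ravel()
if vx<0:vx,vy=-vx,-vy
u=np.array([vx,vy]);t=(C*1000-[x0,y0])@u
print('yaw',np.degrees(np.arctan2(vy,vx)),'ends',t.min(),t.max());e=np.array([x0,y0])+u*t.max();print('far end',e,'centre',e-36*u)
# held cassette fit
d=arm.get_obs()
P,Q=rt();
import itertools
hsv=cv2.cvtColor(p['color'],cv2.COLOR_BGR2HSV);mo=cv2.inRange(hsv,(3,90,40),(20,255,255))
n,l,s,c=cv2.connectedComponentsWithStats(mo)
ys,xs=np.nonzero(mo);print('orange rect',xs.min(),ys.min(),xs.max(),ys.max())
# expected: grip at cassette x=+17, z=90-? 
yaw=np.arctan2(Q[1,0],Q[0,0])-np.pi
for gx in(.013,.017,.021):
  for zz in (.075,):
    o=P+np.array([-gx*np.cos(yaw),-gx*np.sin(yaw),-zz]);X=place(np.array([[-.036,0,.0684],[-.002,7e-3,.09],[-.002,-7e-3,.09],[.036,-.007,.09],[.036,.007,.09]]),o[0],o[1],yaw,o[2]);print(gx,o,np.degrees(yaw)%360,proj(p,X).round(1).tolist())
E
```

```text
126 200 [18, 20, 20, 18, 12, 12, 12, 12, 12, 12, 12, 12, 10, 9, 8, 7, 7, 6, 6, 6, 6, 7, 7, 7, 6, 6, 6, 6, 6, 7, 6, 6, 6, 6, 6, 6, 7, 7, 6, 6, 6, 6, 6, 6, 6, 6, 6, 6, 6, 6, 6, 6, 6, 6, 6, 6, 6, 6, 6, 6, 6, 6, 6, 6, 6, 6, 6, 6, 6, 6, 6, 6, 6, 6, 6]
yaw 53.3486 ends -66.21795712886512 28.336524490889705
far end [551.96679384 104.1942354 ] centre [530.47678071  75.31207139]
orange rect 236 127 267 284
0.013 [0.4788644  0.08136481 0.17129812] 55.217114175991696 [[253.8, 147.0], [268.9, 224.2], [239.5, 224.2], [240.4, 294.4], [267.9, 294.3]]
0.017 [0.47658253 0.07807953 0.17129812] 55.217114175991696 [[253.8, 139.1], [269.0, 216.3], [239.4, 216.3], [240.3, 287.4], [268.0, 287.4]]
0.021 [0.47430065 0.07479426 0.17129812] 55.217114175991696 [[253.8, 131.1], [269.1, 208.2], [239.3, 208.3], [240.2, 280.3], [268.1, 280.3]]
```

```bash
python3 - <<'E'
from h import *
p=np.load('g.npy',allow_pickle=True).item()
l,s,c=green(p);k=1+np.argmax(s[1:,4]);m=l==k
for r in list(range(126,146))+[160,180,198,200]:
    x=np.nonzero(m[r])[0];print(r,x.min(),x.max(),end='; ')
# left edge line on z=.010 -> yaw
B=np.array([onplane(p,np.array([np.nonzero(m[r])[0].min(),r]),.010) for r in range(131,200)])*1000
vx,vy,x0,y0=cv2.fitLine(B.astype(np.float32),cv2.DIST_HUBER,0,.01,.01).ravel();print('\nyaw left',np.degrees(np.arctan2(vy,vx)))
A=np.array([onplane(p,np.array([(np.nonzero(m[r])[0].min()+np.nonzero(m[r])[0].max())/2,r]),.010) for r in range(130,138)]);print('neck',A.mean(0),A[0],A[-1])
P,Q=rt();print(Q.T@(np.r_[A.mean(0),.01]-P)*1000)
# base front edge corners: bright mask rows near col 190..230
g=cv2.cvtColor(p['color'],cv2.COLOR_BGR2GRAY)
for cc in(190,200,225,228): 
    col=g[120:215,cc].astype(int);print(cc,120+np.argmax(np.diff(col)),120+np.argmin(np.diff(col)))
E
```

```text
126 207 224; 127 206 225; 128 206 225; 129 207 224; 130 211 222; 131 211 222; 132 211 222; 133 211 222; 134 211 222; 135 211 222; 136 211 222; 137 211 222; 138 212 221; 139 213 221; 140 213 220; 141 213 219; 142 213 219; 143 214 219; 144 214 219; 145 214 219; 160 214 219; 180 214 219; 198 214 219; 200 214 219; 
yaw left 53.22142
neck [0.50088043 0.03555952] [0.49835151 0.03216477] [0.50341827 0.03896644]
[ 38.08305099 -44.21819991 236.29359054]
190 138 207
200 138 210
225 139 211
228 139 211
```

```bash
python3 -m pendant '[[0,0,0,0,0,1.9,0],[-16,-22,20,0,0,0,0],[-15.5,-22,20,0,0,0,0],[0,0,15,0,0,0,0],[0,0,0,0,0,0,0],[0,0,0,0,0,0,0]]'; python3 - <<'E'
from h import *
p=view('wrist');np.save('k.npy',p,allow_pickle=True)
l,s,c=green(p)
for k in range(1,len(s)):
    if s[k,4]>15:
        print(s[k],c[k]); m=l==k
        for r in range(s[k,1],s[k,1]+s[k,3],2): x=np.nonzero(m[r])[0];print(r,x.min(),x.max(),end='; ')
hsv=cv2.cvtColor(p['color'],cv2.COLOR_BGR2HSV);mo=cv2.inRange(hsv,(3,90,40),(20,255,255))
for r in range(120,290,12):
    x=np.nonzero(mo[r,200:300])[0]; print('o',r,(x.min()+200,x.max()+200) if len(x) else None,end=' ')
P,Q=rt();
X=np.array([P+Q@[a,0,h] for a,h in((.055,.08),(.055,.09),(.055,.17),(0,.0),(.019,-.015))]);print(proj(p,X).round(1).tolist())
cv2.imwrite('pics/k.png',p['color'])
E
```

```text
time: 10.05
position: [0.5402, 0.0911, 0.1923]
orientation: [[-0.597, -0.802, 0.001], [-0.802, 0.597, 0.0], [-0.001, -0.001, -1.0]]
force: [0.2, -0.9, -0.8]
opening: 0.0124
grasp_force: 44.1
[240  99  23  28 355] [250.92112676 110.13521127]
99 241 261; 101 240 262; 103 242 258; 105 245 257; 107 245 257; 109 245 257; 111 245 257; 113 245 257; 115 246 256; 117 247 255; 119 247 255; 121 247 255; 123 247 255; 125 247 255; o 120 None o 132 (np.int64(242), np.int64(260)) o 144 None o 156 None o 168 None o 180 None o 192 None o 204 None o 216 (np.int64(237), np.int64(266)) o 228 (np.int64(236), np.int64(267)) o 240 (np.int64(238), np.int64(265)) o 252 (np.int64(238), np.int64(264)) o 264 (np.int64(238), np.int64(265)) o 276 (np.int64(237), np.int64(265)) o 288 None [[252.9, 126.8], [252.8, 126.1], [252.4, 121.7], [253.5, 240.7], [253.8, 216.5]]
```

View pics/k.png

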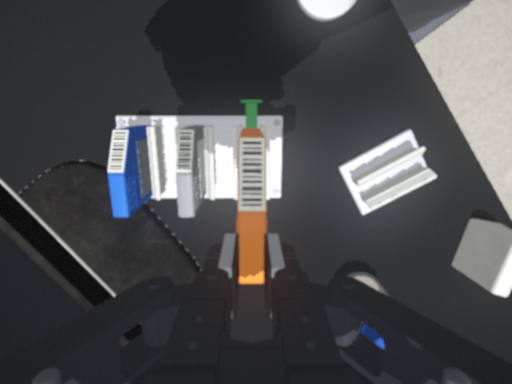

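The green strip centre is at column 251, the cassette at 251.3, and the rack edge is level, so it is aligned. Lowering in steps.

```bash
python3 -m pendant '[[0,0,35,0,0,0,0],[0,0,25,0,0,0,0],[0,0,10,0,0,0,0],[0,0,8,0,0,0,0],[0,0,8,0,0,0,0],[0,0,8,0,0,0,0],[0,0,0,0,0,0,0]]'
```

```text
time: 10.98
position: [0.5401, 0.0911, 0.0968]
orientation: [[-0.597, -0.802, -0.001], [-0.802, 0.597, 0.0], [0.0, 0.001, -1.0]]
force: [-0.4, -0.1, -1.2]
opening: 0.0122
grasp_force: 44.1
```

```bash
python3 -m pendant '[[0,0,5,0,0,0,0],[0,0,5,0,0,0,0],[0,0,2,0,0,0,0],[0,0,0,0,0,0,0]]'
```

```text
time: 11.48
position: [0.5405, 0.0911, 0.0854]
orientation: [[-0.597, -0.802, 0.0], [-0.802, 0.597, 0.0], [-0.0, -0.0, -1.0]]
force: [0.5, -0.5, -0.7]
opening: 0.012
grasp_force: 44.1
```

```bash
python3 -m pendant '[[0,0,1.5,0,0,0,0],[0,0,1.5,0,0,0,0],[0,0,0,0,0,0,0]]'
```

```text
time: 11.85
position: [0.542, 0.0907, 0.0851]
orientation: [[-0.597, -0.802, 0.004], [-0.802, 0.597, -0.001], [-0.002, -0.004, -1.0]]
force: [-2.8, -1.6, 17.3]
opening: 0.0124
grasp_force: 46.1
```

```bash
python3 -m pendant '[[0,0,-1,0,0,0,0],[0,0,0,0,0,0,0.35],[0,0,0,0,0,0,0.35],[0,0,0,0,0,0,0.35],[0,0,-25,0,0,0,0.35],[0,0,-40,0,0,0,0.35],[0,0,-50,0,0,0,0.35],[0,0,0,0,0,0,0.35]]'; python3 - <<'E'
from h import *
V=[view(n) for n in('wrist','side')]
p=V[0];l,s,c=green(p);print([(s[i],c[i]) for i in range(1,len(s)) if s[i,4]>15])
d=arm.cut_out(p,'orange_cassette');print(d[0]['rect'],d[0]['conf']);np.save('m.npy',hull(d[0]['mask']))
x,f=fit([(p,hull(d[0]['mask']))],cass(38),[.530,.0757,.93],.010);print(x,np.degrees(x[2]),f)
L=place(np.array([[-.019,0,.079]]),*x,.010)
print('label pred',proj(p,L),spot(p,'label'),'side',proj(V[1],L),spot(V[1],'label'))
o=place(np.array([[-.019,0,.079]]),.5295,.0761,np.radians(53.3),.010);print('label cmd',o,proj(p,o))
H=view('top');print('holder',[tri([(H,a),(V[1],b)]) for a,_ in spot(H,'holder')[:2] for b,_ in spot(V[1],'holder')[:2]])
E
```

```text
time: 12.85
position: [0.5425, 0.0909, 0.2026]
orientation: [[-0.597, -0.803, 0.007], [-0.803, 0.597, -0.0], [-0.004, -0.006, -1.0]]
force: [0.2, 0.2, -0.2]
opening: 0.0298
grasp_force: 0.0
[(array([243,  97,  22,  22, 271], dtype=int32), array([253.67158672, 106.2398524 ]))]
[241.6, 120.9, 263.3, 208.6] 0.95
[0.53086409 0.07411403 0.92835656] 53.19091266602356 0.02790395846852689
label pred [[252.93354728 142.56916273]] [(array([250.6, 142.5]), 0.89)] side [[232.20717898 179.42104869]] [(array([231.9, 180.2]), 0.81)]
label cmd [[0.51814512 0.06086626 0.089     ]] [[255.56385484 143.49457587]]
holder [(array([ 0.419403  , -0.01519416,  0.22033527]), np.float64(60.24089869288167)), (array([ 0.44676457, -0.17715391,  0.00434387]), np.float64(0.03057541598707303))]
```

The cassette is seated: the fit gives x and y within 2 mm, yaw 53.2°, and the label point agrees in the wrist and side views. Now to the holder.

```bash
python3 -m pendant '[[30,-5,-35,0,0,0,0.35],[50,-18,-20,0,0,0,0.7],[55,-20,-12,0,0,0,0.7],[60,-22,0,0,0,0,0.7],[60,-21,0,0,0,0,0.7],[0,0,0,0,0,0,0.7],[0,0,0,0,0,0,0.7]]'; python3 - <<'E'
from h import *
p=view('wrist');np.save('s.npy',p,allow_pickle=True)
cv2.imwrite('pics/s.png',cv2.resize(p['color'],(800,600),interpolation=cv2.INTER_CUBIC))
for q in('scanner','holder'):
    print(q,[(np.round(x,1),round(c,2),onplane(p,x,.006 if q=='scanner' else 0).round(4)) for x,c in spot(p,q)])
    print([(np.round(d['rect']),round(d['conf'],2)) for d in arm.boxes_of(p,q)[:3]])
E
```

```text
time: 14.12
position: [0.4578, -0.1624, 0.265]
orientation: [[-0.597, -0.802, -0.0], [-0.802, 0.597, 0.001], [-0.0, 0.001, -1.0]]
force: [0.9, 0.8, -0.2]
opening: 0.06
grasp_force: 0.0
scanner [(array([180.3, 186. ]), 0.96, array([ 0.5572, -0.1934])), (array([254.1, 145.9]), 0.93, array([ 0.4439, -0.177 ]))]
[(array([242., 136., 273., 180.]), 0.62), (array([111., 170., 196., 259.]), 0.57)]
holder [(array([255.7, 148.8]), 0.72, array([ 0.4448, -0.172 ]))]
[(array([232., 123., 284., 170.]), 0.64)]
```

View pics/s.png

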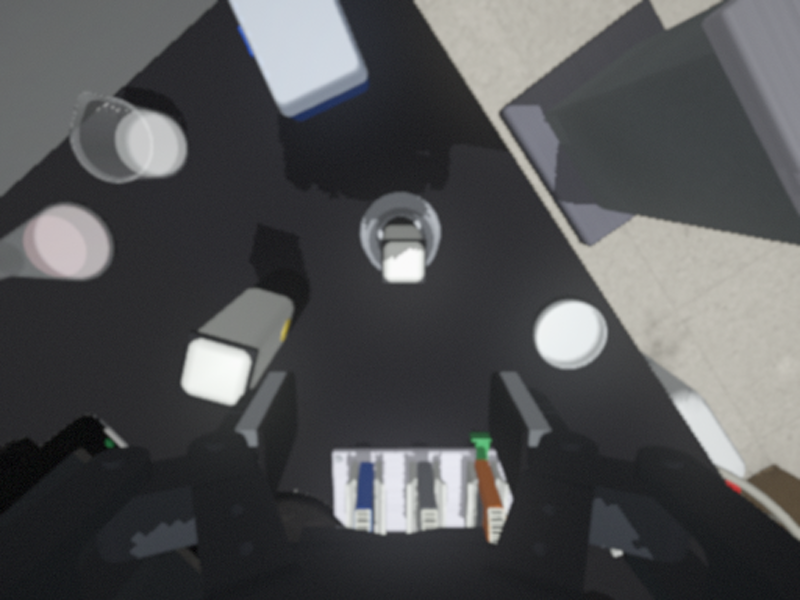

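The holder pen is at (403,262), its square top almost in line with the tool axes. The larger decoy is at (217,370). Measuring the top-face centre.

```bash
python3 - <<'E'
from h import *
p=np.load('s.npy',allow_pickle=True).item()
g=cv2.cvtColor(p['color'],cv2.COLOR_BGR2GRAY);m=np.zeros_like(g);m[150:190,235:285]=(g[150:190,235:285]>190)
c=max(cv2.findContours(m,0,1)[0],key=cv2.contourArea);r=cv2.minAreaRect(c);print(r,cv2.boundingRect(c))
top=onplane(p,np.array(r[0])+.5,.138);print('top',top)
W=[onplane(p,np.array(q),.138)*1000 for q in cv2.boxPoints(r)];print(np.round(W,1).tolist(),[round(np.linalg.norm(W[i]-W[i-1]),1) for i in range(4)],np.degrees(np.arctan2(*(W[1]-W[0])[::-1])))
E
```

```text
((258.0, 168.5), (24.0, 21.0), 0.0) (246, 158, 25, 22)
top [ 0.44497735 -0.17080596]
[[459.8, -170.2], [448.1, -185.7], [430.6, -172.7], [442.0, -156.9]] [np.float64(22.2), np.float64(19.5), np.float64(21.8), np.float64(19.5)] -126.93842325237192
```

```bash
python3 -m pendant '[[15,5.5,40,0,0,0,0.7],[0,0,50,0,0,0,0.7],[0,0,45,0,0,0,0.7],[0,0,26,0,0,0,0.7],[0,0,0,0,0,0,0.7],[0,0,0,0,0,0,0.25],[0,0,0,0,0,0,0.15],[0,0,0,0,0,0,0]]' 45;python3 -m pendant '[[0,0,0,0,0,0,0],[0,0,0,0,0,0,0]]'
```

```text
time: 15.38
position: [0.4453, -0.1716, 0.1061]
orientation: [[-0.596, -0.803, 0.002], [-0.803, 0.596, -0.001], [-0.0, -0.002, -1.0]]
force: [-1.6, 1.7, 5.6]
opening: 0.0254
grasp_force: 44.2
time: 15.62
position: [0.4453, -0.1716, 0.1061]
orientation: [[-0.597, -0.803, 0.002], [-0.803, 0.597, -0.001], [-0.0, -0.002, -1.0]]
force: [-1.8, 0.1, 5.8]
opening: 0.0252
grasp_force: 44.2
```

```bash
python3 -m pendant '[[0,0,-20,0,0,0,0],[0,0,-45,0,0,0,0],[0,0,-54,0,0,0,0],[-40,20,0,0,0,0,0],[-55,31,0,0,0,0,0],[-50,29.5,0,0,0,0,0],[0,0,0,0,0,0,0]]'; python3 -m pendant '[[0,0,0,0,-8,0,0],[0,0,0,0,-8,0,0],[0,0,0,0,-8,0,0],[0,0,0,0,-8,0,0],[0,0,0,0,0,0,0],[0,0,0,0,0,0,0]]'; python3 - <<'E'
from h import *
V=[view('wrist'),view('side'),view('top')]
L=np.array([.518,.0611,.089]);P,Q=rt()
n=np.array([-.597*.53,-.803*.53,.848])
print('tilt err',np.degrees(np.arccos(-Q[:,2]@n)),'label in tool mm',Q.T@(L-P)*1000)
for p in V: print('label',proj(p,L).round(1),[(x.round(1),round(c,2)) for x,c in spot(p,'label')],'nose',proj(p,P+Q@[0,0,.1]).round(1),[(x.round(1),round(c,2)) for x,c in spot(p,'scanner')])
cv2.imwrite('pics/u.png',np.hstack([V[0]['color'][100:384,130:400],cv2.resize(V[1]['color'][130:272,180:360],None,fx=2,fy=2)]))
E
```

```text
time: 16.5
position: [0.4668, -0.0041, 0.2254]
orientation: [[-0.592, -0.806, 0.002], [-0.806, 0.592, 0.0], [-0.001, -0.002, -1.0]]
force: [-0.1, -1.3, -1.1]
opening: 0.0248
grasp_force: 44.9
time: 17.25
position: [0.4666, -0.0083, 0.2242]
orientation: [[-0.507, -0.802, 0.316], [-0.682, 0.597, 0.423], [-0.528, -0.001, -0.849]]
force: [0.7, 0.2, -1.0]
opening: 0.0249
grasp_force: 45.0
tilt err nan label in tool mm [ -1.01893298  -0.3631543  159.75285642]
label [[253.  178.4]] [(array([251.6, 181.3]), 0.89)] nose [[253.7 192.5]] [(array([249.8, 188.9]), 0.74)]
label [[231.2 179.4]] [(array([233.9, 183. ]), 0.61)] nose [[234.7 172.9]] [(array([234.9, 173.3]), 0.73), (array([313.6, 229.8]), 0.66), (array([231.9, 182.6]), 0.15)]
label [[230.8 201.5]] [(array([233.4, 200.8]), 0.53)] nose [[238.5 205.6]] [(array([240.2, 206.6]), 0.68), (array([305.5, 195.4]), 0.67)]<stdin>:5: RuntimeWarning: invalid value encountered in arccos
```

View pics/u.png

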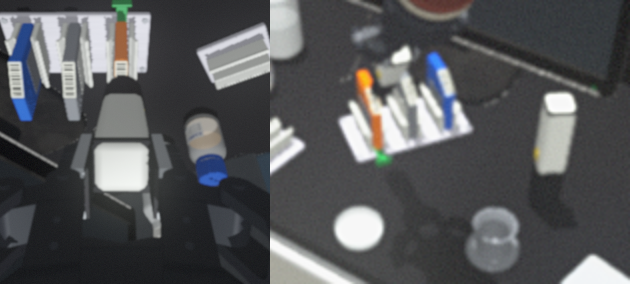

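The wrist crop shows the nose in line with the label (both near column 252), and the fits agree to a few millimetres. Holding still.

```bash
Z='[0,0,0,0,0,0,0]'; python3 -m pendant '[[0,0,0,0,0,0,0],[0,0,0,0,0,0,0],[0,0,0,0,0,0,0],[0,0,0,0,0,0,0],[0,0,0,0,0,0,0],[0,0,0,0,0,0,0],[0,0,0,0,0,0,0],[0,0,0,0,0,0,0]]'; python3 -m pendant '[[0,0,0,0,0,0,0],[0,0,0,0,0,0,0],[0,0,0,0,0,0,0],[0,0,0,0,0,0,0],[0,0,0,0,0,0,0],[0,0,0,0,0,0,0],[0,0,0,0,0,0,0],[0,0,0,0,0,0,0]]'; python3 - <<'E'
from h import *
# independent check of the scanner in the wrist view: white top-face centre vs expected (32 mm behind grip point)
p=view('wrist');P,Q=rt();g=cv2.cvtColor(p['color'],cv2.COLOR_BGR2GRAY);m=np.zeros_like(g);m[225:300,215:290]=g[225:300,215:290]>190
c=max(cv2.findContours(m,0,1)[0],key=cv2.contourArea);print(cv2.minAreaRect(c),proj(p,P+Q@[0,0,-.032]),proj(p,P+Q@[.013,0,-.032]))
E
```

```text
time: 18.7
position: [0.4664, -0.0075, 0.2233]
orientation: [[-0.506, -0.802, 0.316], [-0.68, 0.597, 0.425], [-0.53, -0.0, -0.848]]
force: [0.7, 0.9, -1.1]
opening: 0.0249
grasp_force: 45.0
time: 19.7
position: [0.4664, -0.0075, 0.2233]
orientation: [[-0.506, -0.802, 0.316], [-0.681, 0.597, 0.425], [-0.53, -0.0, -0.848]]
force: [0.5, 0.1, -1.5]
opening: 0.0248
grasp_force: 45.0
((251.0, 268.0), (44.0, 50.0), 90.0) [[254.46166217 270.25347823]] [[254.5636359  242.65636942]]
```

```bash
python3 -m pendant '[[0,0,0,0,8,0,0],[0,0,0,0,8,0,0],[0,0,0,0,8,0,0],[0,0,0,0,8,0,0],[50,-29.5,0,0,0,0,0],[55,-31,0,0,0,0,0],[40,-20,0,0,0,0,0],[0,0,0,0,0,0,0]]';python3 -m pendant '[[0,0,0,0,0,0,0],[0,0,0,0,0,0,0]]'; python3 -c "
from h import *
print(go([.4453,-.1716,.1061],np.array([[-.597,-.803,0],[-.803,.597,0],[0,0,-1.]])))"
```

```text
time: 20.75
position: [0.444, -0.1737, 0.2229]
orientation: [[-0.6, -0.8, -0.0], [-0.8, 0.6, 0.0], [-0.0, 0.0, -1.0]]
force: [-1.2, -0.0, -1.7]
opening: 0.0253
grasp_force: 45.1
time: 21.0
position: [0.4448, -0.1704, 0.2234]
orientation: [[-0.596, -0.803, 0.0], [-0.803, 0.596, 0.0], [-0.0, -0.0, -1.0]]
force: [-0.7, 0.9, -1.0]
opening: 0.0252
grasp_force: 45.1
(array([  0.7,  -1.1, 117.3]), array([-0.  ,  0.02,  0.07]))
```

```bash
python3 -m pendant '[[0.5,-0.5,40,0,0,0,0],[0,0,25,0,0,0,0],[0,0,15,0,0,0,0],[0,0,12,0,0,0,0],[0,0,12,0,0,0,0],[0,0,8,0,0,0,0],[0,0,0,0,0,0,0]]'
```

```text
time: 21.88
position: [0.4445, -0.1719, 0.1109]
orientation: [[-0.597, -0.802, -0.0], [-0.802, 0.597, 0.0], [-0.0, 0.001, -1.0]]
force: [0.0, -1.4, -1.6]
opening: 0.025
grasp_force: 45.0
```

```bash
python3 -m pendant '[[0,0,3,0,0,0,0],[0,0,2.5,0,0,0,0],[0,0,0,0,0,0,0]]'
```

```text
time: 22.25
position: [0.445, -0.1722, 0.1062]
orientation: [[-0.597, -0.802, 0.001], [-0.802, 0.597, -0.0], [-0.0, -0.001, -1.0]]
force: [0.4, -0.6, 1.7]
opening: 0.0252
grasp_force: 45.3
```

```bash
python3 -m pendant '[[0,0,0,0,0,0,0.4],[0,0,0,0,0,0,0.7],[0,0,0,0,0,0,0.7],[0,0,0,0,0,0,0.7],[0,0,-30,0,0,0,0.7],[0,0,-60,0,0,0,0.7],[-5,-5,-60,0,0,0,0.7],[0,0,0,0,0,0,0.7]]'; python3 - <<'E'
from h import *
p=view('wrist');V=[view('side'),view('top')];print(rt()[0])
g=cv2.cvtColor(p['color'],cv2.COLOR_BGR2GRAY);P=proj(p,[.445,-.171,.138])[0];x,y=P.astype(int);m=np.zeros_like(g);m[y-20:y+20,x-25:x+25]=g[y-20:y+20,x-25:x+25]>190
c=max(cv2.findContours(m,0,1)[0],key=cv2.contourArea);r=cv2.minAreaRect(c);print(r,onplane(p,np.array(r[0])+.5,.138))
for q in('scanner','holder'): print(q,[(x.round(1),round(c,2),onplane(p,x,.006 if q=='scanner' else 0).round(4)) for x,c in spot(p,q)])
print([(x.round(1),round(c,2)) for x,c in spot(V[0],'label')],proj(V[0],[.518,.0611,.089]))
cv2.imwrite('pics/v.png',np.hstack([p['color'][80:384,150:400],cv2.resize(V[0]['color'][130:282,180:360],None,fx=2,fy=2)]))
E
```

```text
time: 23.25
position: [0.4537, -0.1722, 0.2609]
orientation: [[-0.597, -0.803, 0.006], [-0.803, 0.596, -0.005], [-0.0, -0.008, -1.0]]
force: [-0.2, 0.1, -0.2]
opening: 0.06
grasp_force: 0.0
[ 0.45149138 -0.17083731  0.25492201]
((262.0, 178.0), (24.0, 24.0), 90.0) [ 0.44353771 -0.17266486]
scanner [(array([257.3, 156.4]), 0.96, array([ 0.446 , -0.1749])), (array([185.9, 192.7]), 0.73, array([ 0.5536, -0.1928])), (array([261.6, 157. ]), 0.22, array([ 0.4419, -0.1709]))]
holder [(array([321.6, 352. ]), 0.7, array([0.5501, 0.1406])), (array([260.6, 157.3]), 0.64, array([ 0.4437, -0.1705]))]
[(array([229.3, 181.3]), 0.52)] [[231.24245684 179.43490749]]
```

View pics/v.png

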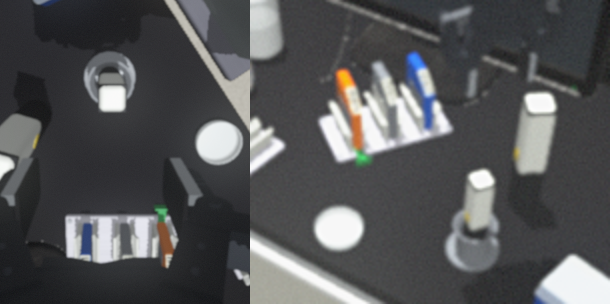

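The scanner is back upright in its cup, at (113,95) in the wrist crop. The orange cassette stands in the green slot with its label at the tab end, and nothing else has moved. Handing in.

```bash
python3 -c "
from rig import arm
print(arm.finish_job())"
```

```text
the job is handed in; nothing more can be done
None
```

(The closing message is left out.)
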